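Lock the wheel stand's shaft with its linchpin

TASK

Pick up the steel linchpin that has the wire ring and push it, from the robot's side, through the cross hole of the upright shaft on the wheel stand until its head is fully home against the shaft, with the ring still standing up; the hole's height differs each time and has to be felt out. Then swing the ring over the top of the shaft and fully down, so that it holds the pin. Be gentle: do not ram the pin or press hard on the ring, and leave the other things on the bench where they are.

Things in the scene. Friction and masses are not known exactly. Their poses are not given: they have to be found in the camera images.
- stand: Fixed wheel stand: grey foot 104 mm wide, upright 22 mm steel shaft through a toothed brass wheel (90 mm wide, top at 41 mm; hub 36 mm wide to 51 mm). Origin: shaft axis at bench level, z up; x level, along the cross hole, away from the robot (within 0.5 rad of world x). The shaft ends in a 22 x 22 mm square block, 28 mm high, crossed by the hole. See shaft_axis for its height.
- shaft_axis (a point): Point on the shaft's axis 80 mm above the bench, fixed: NOT the hole itself. The block is clamped somewhere different each time: the hole's middle is 68 to 92 mm high, always 14 mm below the block's flat top, so touch the top to find it. Hole 11 x 11 mm, 22 mm long, 1 mm chamfer at its -x mouth; a spring ball in its floor lifts the pin to its roof and resists with 5 to 12 N.
- linchpin: Loose steel linchpin on the bench, 0.1 to 0.16 kg: block head 36 long x 14 wide x 20 mm high, 9 x 9 mm square shank 38 mm long, tip tapering to 7 mm. Origin: on the shank's axis at the head's face, 10 mm above the bench as it lies; x along the shank to its tip, z up. Head spans x = -36 to 0 mm; hold its sides at about x = -24 mm. A U-shaped wire ring is hinged at x = -6 mm, hinge axis along y.
- pin_mid (a point): Point on the shank's axis 11 mm from the head's face (linchpin x = +11 mm): on the shaft's axis when the head is home against the shaft.
- bail_bar (a point): Middle of the ring's cross bar, 58 mm from the ring's hinge. Wire 5 mm thick; side wires 40 mm apart, middle to middle. With the ring fully down the bar lies at linchpin x = +52 mm, 14 mm beyond the shank's tip and level with its axis.
- bail (a joint): Ring angle: 0 = fully down along the shank, with the shaft inside the ring; pi/2 = straight up from the head. Starts at 1.2 to 1.65, has a hard stop at 0, is stiff (about 1.5 N at the bar moves it) and stays where it is left.
- plain_pin: Bystander: steel pin with block head but no ring, lying, 70 mm long, 18 mm high. Origin under it.
- screwdriver: Bystander: 160 mm screwdriver lying beyond the work.
- weight: Bystander: brass clock weight, 48 mm wide, 66 mm high.
- oil: Bystander: small amber oil bottle, 36 mm wide, 70 mm high.
- loose_wheel: Bystander: brass wheel lying flat, 68 mm wide, 12 mm high.
- washer: Bystander: brass washer, 36 mm wide, 5 mm high, lying near the robot.
- parts_cup: Bystander: white bowl, 80 mm wide, 45 mm high.
Not all that is in view belongs to the job. Several things have the shape of the linchpin; the one meant has the colours described above. Leave any turquoise look-alike of the stand alone.

How it is judged:
By the outcome, as a careful person would: the job done as asked, in the order asked, and still so for the second after the job is handed in, with the robot touching nothing.
It also fails if it takes over 72 s, if anything falls off the work surface, if the arm or the gripper's body presses on something with over 40 N, if the wrist force passes 120 N, or if a joint passes its speed limit or range.

ROBOT

A 7-joint arm with a two-finger parallel gripper is mounted at the origin on the work surface. World frame = base frame: x ahead of the robot, y to its left, z up, the work surface at z = 0. Lengths are in mm, angles in rad, forces in N, time in s.
With the tool pointing down it reaches from about 400 to 900 mm from the base axis. Payload 5.5 kg.
Tool frame: the origin (TCP) lies on the centre line of the jaws, within the pads' length; the fingertips stand 25 mm ahead of it and the grasp point (between the pads) lies 6 mm ahead of it; z points along the fingers, y is the line along which they close (so a half turn about z gives the same grasp; the last joint's range is limited). The gripper opens to 85 mm and grips with 20 to 120 N. Pads are 22 mm wide; open, the fingers measure 114 mm over their backs; the gripper's body (76 mm by 85 mm) begins 54 mm behind the grasp point. The pads swing forward as they close: fully open they stand 13 mm farther back than shut.
Start: joints at [1.406, 0.501, -0.427, 1.55, 0.221, 1.138, -0.21], TCP at [269.696, -591.408, 256.31] pointing down, gripper open.
Joint ranges: [-2.88, 2.88], [-0.31, 2.03], [-1.54, 1.56], [0.2, 2.42], [-1.41, 4.55], [0.19, 2.02], [-2.57, 2.57]. Speed limits (rad/s): [2.57, 2.57, 3.14, 3.14, 3.14, 3.14, 3.14].

INTERFACE

Orientations are given as a unit quaternion [x, y, z, w].
In Python, from bench import ctrl gives the robot as it stands.
- The arm moves only by the tool send_rows, never from a script. Its argument "rows" is a list of rows, each an object with "xyz": the shift along the tool's x, y, z in cm, a list of three; "angular": the turn, a rotation vector about the tool's x, y, z in rad, a list of three; "jaw": the opening in per cent of the stroke, from 0 (shut) to 100 (fully open). A call has exactly 8 rows; each row is the pose to reach, as a shift and turn from the pose commanded when the call began, along the tool's axes at that moment; what a row does not reach only later rows make up. A row lasts 1/8 s, in which the tool goes at most 62.5 mm and 10.7 degrees, less where a joint would pass 70% of its speed; a pose out of reach is approached as far as the arm can. A call with a gripper value outside its range is refused whole. The fingers move at their own pace and stop on an object; the grip force is fixed at half the most. Time passes only in rows, so rows that repeat a pose let the fingers close, or fill a call up. It gives the time, the measured TCP pose, the force, the opening and the grip force at its end, in the units of the state.
- ctrl.state(): the state, without advancing time (a new reading comes with each control period).
- ctrl.grab_frame(name): name is "side" or "top"; returns the picture (480x640x3 uint8, red, green, blue); there is no depth.
- ctrl.calibration(name): a dict with "fx", "fy", "cx", "cy" (pixels), "rvec" (rotation vector, rad) and "tvec" (3), from world to camera coordinates, as OpenCV has them. Camera axes: x right, y down, z forward; pixel columns grow to the right and rows downward; lengths in mm; the calibration is good to about 2 mm. A picture is of the moment at which its call begins. calibration takes no time and is no camera call.
- ctrl.close_job(): hands the job in; it is judged then, once.
Trained networks look in the newest picture that a camera, given by its name, has taken for a name from the list of things; names that differ only in an ending like _2 or _b are one class to them, and where a whole thing is asked for, a point or a joint stands for the part that bears it (a point fixed in the world has none). Each returns a list of dicts, best first, with "score" (0 to 1); they miss things now and then, are a little off and sometimes report something else, mostly with a low value. They report only what shows in the picture. A call takes as long as a camera call. They do not tell look-alikes from the thing itself.
- ctrl.spot_in(camera, name): "rect" ([centre column, centre row, width, height] in pixels, round what is visible of it).
- ctrl.outline_of(camera, name): "mask" (480x640 bool, what is visible of it) and "rect" ([centre column, centre row, width, height] in pixels, round what is visible of it).
The state is a dict: "time_s": time; "q": joint angles; "joint_vel": joint speeds; "effort": joint torques, N m; "tool_pos": TCP position; "orientation": TCP orientation; "force": force on the tool from outside, world axes, zero at the start; "moment": the same for the moment, N m; "width": finger opening in mm; "gripper_force": force on a finger pad.
Only numpy, scipy, OpenCV 4.12 (cv2) and the standard library are available. Lean on these libraries where they do the work, as an engineer would, in place of code of your own. Each camera call takes 0.05 s, during which the arm holds its last target. There are 200 camera calls.

## Working session

There is one attempt and no reset: what is moved stays moved. The work goes in short steps, Python scripts to look and compute and a tool call to move; the robot and the scene stay as the last step left them, time stands still between calls to the robot, and variables do not carry over. Pictures are saved under pics/ and viewed, at most 10 in all, crops included, and the job is handed in when it is done.

Besides the shell and the picture viewer there is one more tool, called after ">>>" as name([rows], argument=value, ...), one row to a line, values as JSON. send_rows: Moves the arm, as the interface text tells. Its arguments: {"type":"object","properties":{"rows":{"type":"array"}},"required":["rows"]}

```bash
mkdir -p pics; ls; python3 - <<'E'
from bench import ctrl
import cv2
s=ctrl.state(); print({k:s[k] for k in('time_s','tool_pos','orientation','force','width')})
for c in('side','top'):
    im=ctrl.grab_frame(c); cv2.imwrite(f'pics/{c}0.png',im[:,:,::-1]); print(c,ctrl.calibration(c))
    for n in('linchpin','stand','bail_bar','plain_pin'):
        print(n,[(round(float(d['score']),2),[round(float(x)) for x in d['rect']]) for d in ctrl.spot_in(c,n)][:4])
E
```

```text
pics
{'time_s': 0.0, 'tool_pos': array([ 269.32408397, -590.86068003,  255.25602035]), 'orientation': array([ 9.77207823e-01,  2.12282588e-01, -1.91211782e-04, -9.68054090e-04]), 'force': array([-0.52517063, -0.28332048,  0.101118  ]), 'width': 85.36452984227354}
side {'fx': 513.3662987202974, 'fy': 513.3662987202974, 'cx': 319.49347939317533, 'cy': 246.81352501336414, 'rvec': array([ 0.40023165, -2.79055526,  1.08859339]), 'tvec': array([572.89516586, 205.40175697, 824.30510639])}
linchpin [(0.92, [272, 372, 45, 41]), (0.8, [224, 319, 36, 45]), (0.68, [346, 238, 54, 62]), (0.61, [351, 365, 52, 32])]
stand [(0.74, [278, 222, 54, 58]), (0.55, [345, 237, 52, 57])]
bail_bar [(0.71, [271, 370, 16, 46]), (0.65, [343, 362, 41, 24]), (0.56, [227, 313, 36, 28])]
plain_pin [(0.68, [318, 289, 39, 18])]
top {'fx': 525.5552999971089, 'fy': 525.5552999971089, 'cx': 323.7137718484772, 'cy': 243.66563324891817, 'rvec': array([ 2.19478743, -2.19585667,  0.03404303]), 'tvec': array([ -70.36248657,  611.23924727, 1156.46594034])}
linchpin [(0.7, [246, 184, 42, 25]), (0.55, [232, 289, 26, 42]), (0.53, [205, 240, 27, 34])]
stand [(0.87, [347, 191, 45, 45]), (0.76, [347, 256, 48, 45])]
bail_bar [(0.62, [233, 287, 29, 32]), (0.55, [205, 239, 27, 10]), (0.48, [250, 186, 29, 22])]
plain_pin [(0.59, [292, 251, 7, 29])]
```

View pics/side0.png

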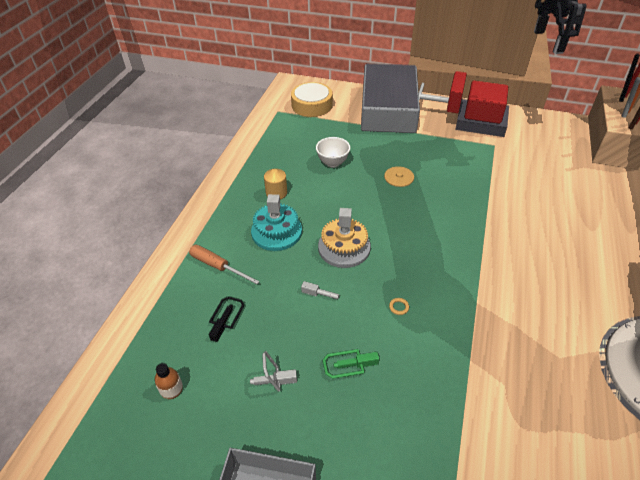

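View pics/top0.png

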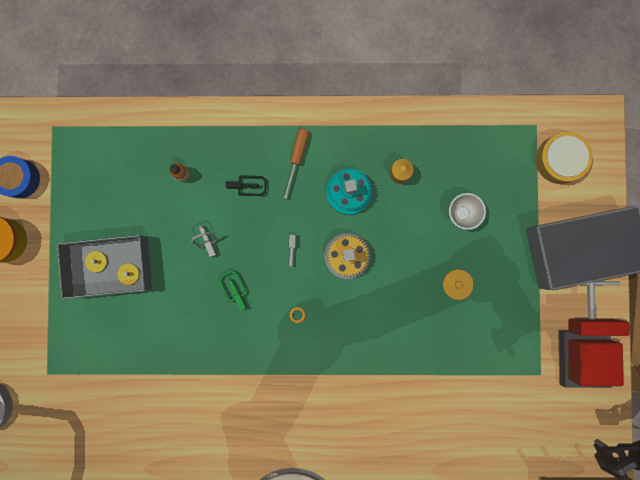

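The steel pin with the ring is at side (272,372) and top (205,240). The grey-foot stand is at side (345,240) and top (347,256). Turquoise, black and green are look-alikes. Next I'll look at enlarged crops.

```bash
cat > h.py <<'E'
import numpy as np, cv2
from bench import ctrl
C={c:ctrl.calibration(c) for c in('side','top')}
def K(c): c=C[c]; return np.array([[c['fx'],0,c['cx']],[0,c['fy'],c['cy']],[0,0,1]])
def proj(c,P): return cv2.projectPoints(np.float64(P).reshape(-1,1,3),C[c]['rvec'],C[c]['tvec'],K(c),None)[0].reshape(-1,2)
def ray(c,uv):
    R=cv2.Rodrigues(C[c]['rvec'])[0]; o=-R.T@C[c]['tvec']
    return o,R.T@np.linalg.inv(K(c))@np.array([*uv,1.])
def atz(c,uv,z): o,d=ray(c,uv); return o+d*(z-o[2])/d[2]
def tri(a,b):
    (o1,d1),(o2,d2)=ray('side',a),ray('top',b)
    t=np.linalg.lstsq(np.stack([d1,-d2],1),o2-o1,rcond=None)[0]; p,q=o1+t[0]*d1,o2+t[1]*d2
    return (p+q)/2,np.linalg.norm(p-q)
def crop(im,x,y,w,h,f): return cv2.resize(im[y:y+h,x:x+w],None,fx=f,fy=f,interpolation=cv2.INTER_CUBIC)
E
python3 - <<'E'
import cv2,numpy as np
from h import crop
s,t=cv2.imread('pics/side0.png'),cv2.imread('pics/top0.png')
a=np.hstack([crop(s,240,340,66,50,6),crop(t,180,215,66,50,6)])
b=np.hstack([crop(s,312,195,66,50,6),crop(t,314,230,66,50,6)])
cv2.imwrite('pics/c1.png',np.vstack([a,b]))
E
```

```text
(no output)
```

View pics/c1.png

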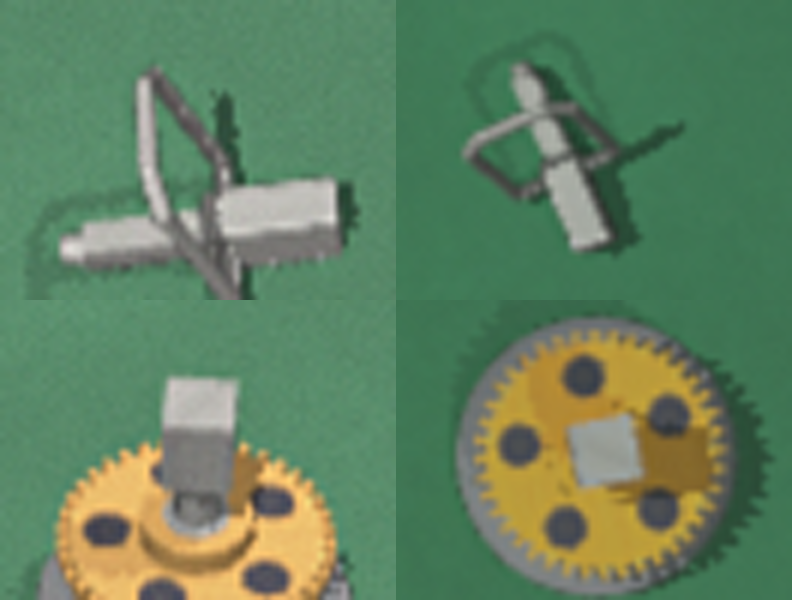

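```bash
python3 - <<'E'
from h import *
from scipy.optimize import least_squares
np.set_printoptions(precision=1,suppress=True)
T=lambda x,y:(180+(x-396)/6,215+y/6); S=lambda x,y:(240+x/6,340+y/6)
T2=lambda x,y:(314+(x-396)/6,230+(y-300)/6); S2=lambda x,y:(312+x/6,195+(y-300)/6)
loc=lambda b:np.array([[38,0,0],[-6+58*np.cos(b),22.5,58*np.sin(b)],[-6+58*np.cos(b),-22.5,58*np.sin(b)],
  [-36,7,10],[-36,-7,10],[0,7,10],[0,-7,10]],float)
ot=np.array([T(520,68),T(468,152),T(577,107),T(574,248),T(610,240),T(546,170),T(578,158)])
os_=np.array([S(65,248),S(160,215),S(150,73),S(335,212),S(335,180),S(217,225),S(220,195)])
def f(p):
    x,y,z,yaw,b=p; R=cv2.Rodrigues(np.array([0,0,yaw]))[0]; P=loc(b)@R.T+[x,y,z]
    return np.r_[(proj('top',P)-ot).ravel(),(proj('side',P)-os_).ravel()]
p0=atz('top',T(563,165),10)
r=least_squares(f,[p0[0],p0[1],10,.35,1.3],x_scale=[10,10,10,.1,.1],loss='soft_l1')
print('pin',r.x[:3],'yaw,b',r.x[3:].round(3),'cost',r.cost,r.fun.reshape(-1,2).round(1).tolist())
print('stand top',tri(S2(201,405),T2(606,450)))
l=lambda s,yaw:(np.array([[11,11,0],[11,-11,0],[-11,-11,0],[-11,11,0]])@cv2.Rodrigues(np.array([0,0,yaw]))[0].T)
oT=np.array([T2(568,425),T2(632,415),T2(643,474),T2(580,487)]);oS=np.array([S2(163,428),S2(168,380),S2(238,380),S2(235,432)])
def g(p):
    P=l(0,p[3])+p[:3]; return np.r_[(proj('top',P)-oT).ravel(),(proj('side',P)-oS).ravel()]
c=tri(S2(201,405),T2(606,450))[0]
r=least_squares(g,[*c,.18],x_scale=[10,10,10,.1]);print('stand',r.x,r.x[3],r.fun.reshape(-1,2).tolist())
E
```

```text
pin [616.  188.9   3.3] yaw,b [0.4 1.3] cost 12.36245873736856 [[0.9, -0.0], [-1.2, 0.3], [-0.1, -0.6], [1.0, 1.3], [0.7, 0.1], [-0.7, -0.5], [-0.3, -1.0], [0.6, 0.6], [-0.1, -0.6], [0.1, -2.8], [1.7, 2.1], [0.9, -0.4], [-1.3, 2.6], [-2.3, -0.3]]
stand top (array([ 583.8, -123.8,   95.1]), np.float64(1.1517545490882297))
stand [ 583.7 -123.7   95.3    0.2] 0.19624612234186697 [[0.07774863193253623, 0.30362735434184174], [-0.13361639497674105, -0.11357319005804811], [0.14175790206365946, 0.5119585804620783], [0.17729409068630275, 0.4305037331012045], [-0.24590046203860538, -0.10397005332197296], [-0.27087112016073434, -0.22248107924897909], [-0.2016482660333736, 0.40607443482537064], [-0.32727031574012244, -0.11803094178418405]]
```

```bash
cat >> h.py <<'E'
import json,os
from scipy.spatial.transform import Rotation as Ro
def tool(yaw,tilt): # tool x along yaw, z down, tilted forward by tilt
    return Ro.from_euler('z',yaw)*Ro.from_euler('x',np.pi)*Ro.from_euler('y',tilt)
def cur(): return json.load(open('cmd.json'))
def step(p,yaw,tilt):
    """print row for target, from the commanded pose, and store rounded result as commanded"""
    c=cur(); R=Ro.from_quat(c['q']); d=R.inv().apply(np.array(p,float)-c['p'])/10; w=(R.inv()*tool(yaw,tilt)).as_rotvec()
    d,w=d.round(2),w.round(3); print('ROW',(d+0).tolist(),(w+0).tolist())
    json.dump(dict(p=(np.array(c['p'])+R.apply(d*10)).tolist(),q=(R*Ro.from_rotvec(w)).as_quat().tolist()),open('cmd.json','w'))
def st():
    s=ctrl.state(); print('t',round(s['time_s'],2),'p',np.round(s['tool_pos'],1),'F',np.round(s['force'],1),'w',round(s['width'],1))
if not os.path.exists('cmd.json'): json.dump(dict(p=[269.696,-591.408,256.31],q=[.97721,.21228,0,0]),open('cmd.json','w'))
E
python3 - <<'E'
from h import *
for i in range(2): st(); s=ctrl.state()
print(Ro.from_quat(s['orientation']).as_matrix().round(3))
step([583.7,-123.7,160],.196,0)
from scipy.optimize import least_squares
T=lambda x,y:(180+(x-396)/6,215+y/6); S=lambda x,y:(240+x/6,340+y/6)
loc=lambda b:np.array([[38,0,0],[-6+58*np.cos(b),22.5,58*np.sin(b)],[-6+58*np.cos(b),-22.5,58*np.sin(b)],
  [-36,7,10],[-36,-7,10],[0,7,10],[0,-7,10]],float)
ot=np.array([T(520,68),T(468,152),T(577,107),T(574,248),T(610,240),T(546,170),T(578,158)])
os_=np.array([S(65,248),S(160,215),S(150,73),S(340,212),S(335,180),S(217,225),S(217,192)])
for sel in('both','top'):
  def f(p):
    x,y,yaw,b=p; P=loc(b)@cv2.Rodrigues(np.array([0,0,yaw]))[0].T+[x,y,10]
    return np.r_[(proj('top',P)-ot).ravel(),(proj('side',P)-os_).ravel()*(sel=='both')]
  r=least_squares(f,[616,188,.35,1.3],x_scale=[10,10,.1,.1],loss='soft_l1'); print(r.x.round(3).tolist(),r.cost)
E
```

```text
t 0.5 p [ 269.7 -591.4  256.2] F [0.4 0.2 0.1] w 85.6
t 0.5 p [ 269.7 -591.4  256.2] F [0.4 0.2 0.1] w 85.6
[[ 0.91   0.415 -0.   ]
 [ 0.415 -0.91   0.   ]
 [ 0.    -0.    -1.   ]]
ROW [47.97, -29.53, 9.63] [0.0, 0.0, 0.232]
[615.025, 189.683, 0.42, 1.291] 15.945701602247851
[615.718, 187.561, 0.393, 1.31] 3.237529750620503
```

>>> send_rows([
  {"xyz": [47.97, -29.53, 9.63], "angular": [0, 0, 0.232], "jaw": 0},
  {"xyz": [47.97, -29.53, 9.63], "angular": [0, 0, 0.232], "jaw": 0},
  {"xyz": [47.97, -29.53, 9.63], "angular": [0, 0, 0.232], "jaw": 0},
  {"xyz": [47.97, -29.53, 9.63], "angular": [0, 0, 0.232], "jaw": 0},
  {"xyz": [47.97, -29.53, 9.63], "angular": [0, 0, 0.232], "jaw": 0},
  {"xyz": [47.97, -29.53, 9.63], "angular": [0, 0, 0.232], "jaw": 0},
  {"xyz": [47.97, -29.53, 9.63], "angular": [0, 0, 0.232], "jaw": 0},
  {"xyz": [47.97, -29.53, 9.63], "angular": [0, 0, 0.232], "jaw": 0},
])

```text
time_s: 1.5
tool_pos: [545.5, -180.8, 172.1]
orientation: [0.995, 0.098, 0.0, 0.0]
force: [0.7, -0.2, 0.2]
width: -0.2
gripper_force: 0.0
```

```bash
cat >> h.py <<'E'
def sync():
    s=ctrl.state(); json.dump(dict(p=list(map(float,s['tool_pos'])),q=list(map(float,s['orientation']))),open('cmd.json','w')); st()
E
python3 -c "
from h import *
sync(); step([583.7,-123.7,135],.196,0)"
```

```text
t 1.5 p [ 545.5 -180.8  172.1] F [ 0.7 -0.2  0.2] w -0.2
ROW [4.85, -4.86, 3.71] [0.001, -0.001, -0.001]
```

>>> send_rows([
  {"xyz": [4.85, -4.86, 2.0], "angular": [0, 0, 0], "jaw": 0},
  {"xyz": [4.85, -4.86, 2.0], "angular": [0, 0, 0], "jaw": 0},
  {"xyz": [4.85, -4.86, 3.0], "angular": [0, 0, 0], "jaw": 0},
  {"xyz": [4.85, -4.86, 3.7], "angular": [0, 0, 0], "jaw": 0},
  {"xyz": [4.85, -4.86, 3.7], "angular": [0, 0, 0], "jaw": 0},
  {"xyz": [4.85, -4.86, 3.7], "angular": [0, 0, 0], "jaw": 0},
  {"xyz": [4.85, -4.86, 3.7], "angular": [0, 0, 0], "jaw": 0},
  {"xyz": [4.85, -4.86, 3.7], "angular": [0, 0, 0], "jaw": 0},
])

```text
time_s: 2.5
tool_pos: [582.7, -125.3, 135.4]
orientation: [0.995, 0.098, 0.0, 0.0]
force: [-0.3, -0.4, -0.0]
width: 0.4
gripper_force: 0.0
```

>>> send_rows([
  {"xyz": [0, 0, 0.4], "angular": [0, 0, 0], "jaw": 0},
  {"xyz": [0, 0, 0.8], "angular": [0, 0, 0], "jaw": 0},
  {"xyz": [0, 0, 1.1], "angular": [0, 0, 0], "jaw": 0},
  {"xyz": [0, 0, 1.2], "angular": [0, 0, 0], "jaw": 0},
  {"xyz": [0, 0, 1.2], "angular": [0, 0, 0], "jaw": 0},
  {"xyz": [0, 0, 1.25], "angular": [0, 0, 0], "jaw": 0},
  {"xyz": [0, 0, 1.3], "angular": [0, 0, 0], "jaw": 0},
  {"xyz": [0, 0, 1.3], "angular": [0, 0, 0], "jaw": 0},
])

```text
time_s: 3.5
tool_pos: [582.4, -125.0, 124.3]
orientation: [0.995, 0.098, -0.0, 0.001]
force: [-7.6, 1.3, 19.1]
width: 0.1
gripper_force: 9.7
```

>>> send_rows([
  {"xyz": [0, 0, 0.03], "angular": [0, 0, 0], "jaw": 0},
  {"xyz": [0, 0, 0.06], "angular": [0, 0, 0], "jaw": 0},
  {"xyz": [0, 0, 0.09], "angular": [0, 0, 0], "jaw": 0},
  {"xyz": [0, 0, 0.12], "angular": [0, 0, 0], "jaw": 0},
  {"xyz": [0, 0, 0.15], "angular": [0, 0, 0], "jaw": 0},
  {"xyz": [0, 0, 0.15], "angular": [0, 0, 0], "jaw": 0},
  {"xyz": [0, 0, 0.15], "angular": [0, 0, 0], "jaw": 0},
  {"xyz": [0, 0, 0.15], "angular": [0, 0, 0], "jaw": 0},
])

```text
time_s: 4.5
tool_pos: [582.4, -125.0, 124.3]
orientation: [0.995, 0.098, -0.0, 0.001]
force: [-11.8, 0.7, 29.7]
width: 0.3
gripper_force: 15.0
```

```bash
python3 -c "
from h import *
sync(); c=cur(); c['p'][2]=122.0-1.5+.0; json.dump(c,open('cmd.json','w')); step([610,75,90],.3,0)"
```

```text
t 4.5 p [ 582.4 -125.   124.3] F [-11.8   0.7  29.7] w 0.3
ROW [6.6, -19.08, 3.01] [0.002, 0.001, -0.104]
```

>>> send_rows([
  {"xyz": [0, 0, -2.0], "angular": [0, 0, 0], "jaw": 0},
  {"xyz": [0, 0, -3.0], "angular": [0, 0, 0], "jaw": 0},
  {"xyz": [2, -5, -3.0], "angular": [0, 0, 0], "jaw": 0},
  {"xyz": [4, -11, -3.0], "angular": [0, 0, -0.1], "jaw": 0},
  {"xyz": [6.6, -19.08, 0], "angular": [0, 0, -0.1], "jaw": 0},
  {"xyz": [6.6, -19.08, 3], "angular": [0, 0, -0.1], "jaw": 0},
  {"xyz": [6.6, -19.08, 6], "angular": [0, 0, -0.1], "jaw": 0},
  {"xyz": [6.6, -19.08, 8.5], "angular": [0, 0, -0.1], "jaw": 0},
])

```text
time_s: 5.5
tool_pos: [609.6, 75.7, 33.9]
orientation: [0.989, 0.148, -0.001, -0.0]
force: [0.3, -0.7, 0.6]
width: 0.3
gripper_force: 0.0
```

>>> send_rows([
  {"xyz": [0, 0, 0.1], "angular": [0, 0, 0], "jaw": 0},
  {"xyz": [0, 0, 0.2], "angular": [0, 0, 0], "jaw": 0},
  {"xyz": [0, 0, 0.3], "angular": [0, 0, 0], "jaw": 0},
  {"xyz": [0, 0, 0.4], "angular": [0, 0, 0], "jaw": 0},
  {"xyz": [0, 0, 0.5], "angular": [0, 0, 0], "jaw": 0},
  {"xyz": [0, 0, 0.6], "angular": [0, 0, 0], "jaw": 0},
  {"xyz": [0, 0, 0.7], "angular": [0, 0, 0], "jaw": 0},
  {"xyz": [0, 0, 0.7], "angular": [0, 0, 0], "jaw": 0},
])

```text
time_s: 6.5
tool_pos: [610.0, 74.9, 28.4]
orientation: [0.989, 0.147, -0.0, -0.0]
force: [-0.5, 0.8, 0.1]
width: 0.2
gripper_force: 0.0
```

>>> send_rows([
  {"xyz": [0, 0, 0.04], "angular": [0, 0, 0], "jaw": 0},
  {"xyz": [0, 0, 0.08], "angular": [0, 0, 0], "jaw": 0},
  {"xyz": [0, 0, 0.12], "angular": [0, 0, 0], "jaw": 0},
  {"xyz": [0, 0, 0.16], "angular": [0, 0, 0], "jaw": 0},
  {"xyz": [0, 0, 0.2], "angular": [0, 0, 0], "jaw": 0},
  {"xyz": [0, 0, 0.2], "angular": [0, 0, 0], "jaw": 0},
  {"xyz": [0, 0, 0.2], "angular": [0, 0, 0], "jaw": 0},
  {"xyz": [0, 0, 0.2], "angular": [0, 0, 0], "jaw": 0},
])

```text
time_s: 7.5
tool_pos: [610.1, 74.9, 26.6]
orientation: [0.989, 0.147, 0.0, 0.0]
force: [-0.4, -0.2, 0.3]
width: 0.1
gripper_force: 0.0
```

>>> send_rows([
  {"xyz": [0, 0, 0.04], "angular": [0, 0, 0], "jaw": 0},
  {"xyz": [0, 0, 0.08], "angular": [0, 0, 0], "jaw": 0},
  {"xyz": [0, 0, 0.12], "angular": [0, 0, 0], "jaw": 0},
  {"xyz": [0, 0, 0.16], "angular": [0, 0, 0], "jaw": 0},
  {"xyz": [0, 0, 0.2], "angular": [0, 0, 0], "jaw": 0},
  {"xyz": [0, 0, 0.25], "angular": [0, 0, 0], "jaw": 0},
  {"xyz": [0, 0, 0.25], "angular": [0, 0, 0], "jaw": 0},
  {"xyz": [0, 0, 0.25], "angular": [0, 0, 0], "jaw": 0},
])

```text
time_s: 8.5
tool_pos: [610.1, 74.9, 25.2]
orientation: [0.989, 0.147, 0.0, 0.0]
force: [-4.5, -1.3, 9.6]
width: -0.3
gripper_force: 4.8
```

```bash
python3 -c "
from h import *
sync(); c=cur(); c['p'][2]=24.1; json.dump(c,open('cmd.json','w')); step([588.7,177.2,110],.4,.2)"
```

```text
t 8.5 p [610.1  74.9  25.2] F [-4.5 -1.3  9.6] w -0.3
ROW [0.93, -10.4, -8.6] [0.011, 0.2, -0.104]
```

>>> send_rows([
  {"xyz": [0, 0, -3], "angular": [0, 0, 0], "jaw": 0},
  {"xyz": [0, -2, -8.6], "angular": [0, 0, 0], "jaw": 60},
  {"xyz": [0.5, -5, -8.6], "angular": [0, 0.1, -0.05], "jaw": 60},
  {"xyz": [0.93, -10.4, -8.6], "angular": [0.011, 0.2, -0.104], "jaw": 60},
  {"xyz": [0.93, -10.4, -8.6], "angular": [0.011, 0.2, -0.104], "jaw": 60},
  {"xyz": [0.93, -10.4, -8.6], "angular": [0.011, 0.2, -0.104], "jaw": 60},
  {"xyz": [0.93, -10.4, -8.6], "angular": [0.011, 0.2, -0.104], "jaw": 60},
  {"xyz": [0.93, -10.4, -8.6], "angular": [0.011, 0.2, -0.104], "jaw": 60},
])

```text
time_s: 9.5
tool_pos: [589.4, 175.8, 109.8]
orientation: [0.975, 0.197, 0.098, -0.02]
force: [-0.1, 0.4, 0.1]
width: 51.3
gripper_force: 0.0
```

```bash
python3 - <<'E'
from h import *
s,t=ctrl.grab_frame('side'),ctrl.grab_frame('top')
cv2.imwrite('pics/c2.png',np.hstack([crop(s,225,320,80,80,5),crop(t,170,200,80,80,5)])[:,:,::-1])
sync(); print(Ro.from_quat(cur()['q']).as_matrix().round(3)); step([588.7,177.2,29],.4,.2)
E
```

```text
t 9.6 p [589.1 176.3 109.9] F [-0.8 -0.5 -0.8] w 51.1
[[ 0.903  0.388  0.183]
 [ 0.38  -0.922  0.078]
 [ 0.199 -0.001 -0.98 ]]
ROW [-1.61, -0.09, 7.93] [0.0, 0.0, -0.001]
```

View pics/c2.png

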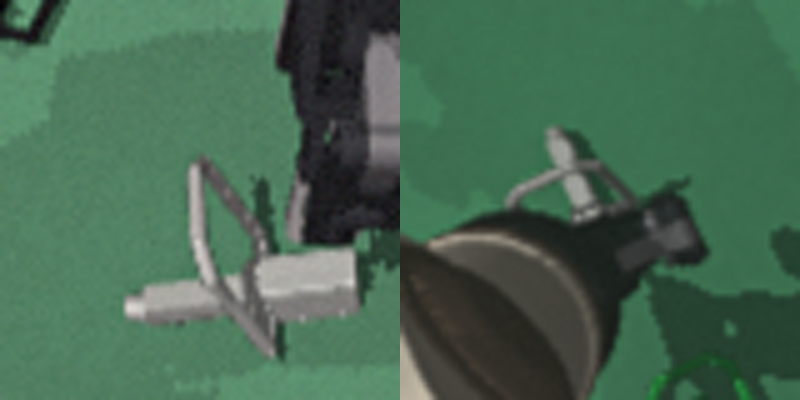

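The gripper stands behind the ring over the head (side crop, finger at (300,210), head at (310,280)), clear of the wire. I'll descend and grip now.

>>> send_rows([
  {"xyz": [-0.5, 0, 2.5], "angular": [0, 0, 0], "jaw": 60},
  {"xyz": [-0.9, -0.05, 4.5], "angular": [0, 0, 0], "jaw": 60},
  {"xyz": [-1.3, -0.09, 6.4], "angular": [0, 0, 0], "jaw": 60},
  {"xyz": [-1.61, -0.09, 7.93], "angular": [0, 0, 0], "jaw": 60},
  {"xyz": [-1.61, -0.09, 7.93], "angular": [0, 0, 0], "jaw": 60},
  {"xyz": [-1.61, -0.09, 7.93], "angular": [0, 0, 0], "jaw": 60},
  {"xyz": [-1.61, -0.09, 7.93], "angular": [0, 0, 0], "jaw": 35},
  {"xyz": [-1.61, -0.09, 7.93], "angular": [0, 0, 0], "jaw": 25},
])

```text
time_s: 10.6
tool_pos: [588.8, 178.0, 29.9]
orientation: [0.975, 0.198, 0.099, -0.02]
force: [0.2, -0.1, -0.1]
width: 21.5
gripper_force: 0.0
```

>>> send_rows([
  {"xyz": [0, 0, 0], "angular": [0, 0, 0], "jaw": 18},
  {"xyz": [0, 0, 0], "angular": [0, 0, 0], "jaw": 12},
  {"xyz": [0, 0, 0], "angular": [0, 0, 0], "jaw": 5},
  {"xyz": [0, 0, 0], "angular": [0, 0, 0], "jaw": 0},
  {"xyz": [0, 0, 0], "angular": [0, 0, 0], "jaw": 0},
  {"xyz": [0, 0, 0], "angular": [0, 0, 0], "jaw": 0},
  {"xyz": [0, 0, 0], "angular": [0, 0, 0], "jaw": 0},
  {"xyz": [0, 0, 0], "angular": [0, 0, 0], "jaw": 0},
])

```text
time_s: 11.6
tool_pos: [588.6, 178.0, 29.7]
orientation: [0.975, 0.198, 0.098, -0.02]
force: [-1.7, -0.8, 5.9]
width: 12.6
gripper_force: 58.9
```

```bash
python3 -c "
from h import *
sync(); step([493.5,-141.6,104.8],.196,.2)
R=Ro.from_quat(ctrl.state()['orientation']).inv(); print(R.apply([0,0,8.]).round(2), R.apply([-4,-15,8.]).round(2))"
```

```text
t 11.6 p [588.6 178.   29.7] F [-1.7 -0.8  5.9] w 12.6
ROW [-19.28, 25.73, -11.59] [-0.041, -0.001, 0.2]
[ 1.6  -0.   -7.84] [-7.74 12.26 -9.74]
```

>>> send_rows([
  {"xyz": [0.4, 0, -2], "angular": [0, 0, 0], "jaw": 0},
  {"xyz": [1.0, 0, -5], "angular": [0, 0, 0], "jaw": 0},
  {"xyz": [1.6, 0, -7.84], "angular": [0, 0, 0], "jaw": 0},
  {"xyz": [-3, 6, -8.8], "angular": [0, 0, 0], "jaw": 0},
  {"xyz": [-7.74, 12.26, -9.74], "angular": [0, 0, 0.05], "jaw": 0},
  {"xyz": [-13, 18, -10.5], "angular": [-0.02, 0, 0.1], "jaw": 0},
  {"xyz": [-19.28, 25.73, -11.59], "angular": [-0.041, 0, 0.2], "jaw": 0},
  {"xyz": [-19.28, 25.73, -11.59], "angular": [-0.041, 0, 0.2], "jaw": 0},
])

```text
time_s: 12.6
tool_pos: [498.7, -122.9, 104.8]
orientation: [0.99, 0.097, 0.1, -0.01]
force: [1.3, -1.2, -0.4]
width: 12.1
gripper_force: 58.8
```

```bash
python3 -c "
from h import *
sync(); step([493.5,-141.6,104.8],.196,.2)"
```

```text
t 12.6 p [ 498.7 -122.9  104.8] F [ 1.3 -1.2 -0.4] w 12.1
ROW [-0.86, 1.74, -0.18] [0.0, 0.0, 0.0]
```

>>> send_rows([
  {"xyz": [-0.86, 1.74, -0.18], "angular": [0, 0, 0], "jaw": 0},
  {"xyz": [-0.86, 1.74, -0.18], "angular": [0, 0, 0], "jaw": 0},
  {"xyz": [-0.86, 1.74, -0.18], "angular": [0, 0, 0], "jaw": 0},
  {"xyz": [-0.86, 1.74, -0.18], "angular": [0, 0, 0], "jaw": 0},
  {"xyz": [-0.86, 1.74, -0.18], "angular": [0, 0, 0], "jaw": 0},
  {"xyz": [-0.86, 1.74, -0.18], "angular": [0, 0, 0], "jaw": 0},
  {"xyz": [-0.86, 1.74, -0.18], "angular": [0, 0, 0], "jaw": 0},
  {"xyz": [-0.86, 1.74, -0.18], "angular": [0, 0, 0], "jaw": 0},
])

```text
time_s: 13.6
tool_pos: [494.3, -140.2, 104.8]
orientation: [0.99, 0.097, 0.099, -0.01]
force: [0.3, -1.0, -1.3]
width: 12.6
gripper_force: 58.8
```

```bash
python3 - <<'E'
from h import *
s,t=ctrl.grab_frame('side'),ctrl.grab_frame('top')
cv2.imwrite('pics/s3.png',s[:,:,::-1]);cv2.imwrite('pics/t3.png',t[:,:,::-1])
cv2.imwrite('pics/c3.png',np.hstack([crop(s,320,185,80,80,5),crop(t,310,220,80,80,5)])[:,:,::-1]); sync()
E
```

```text
t 13.7 p [ 494.3 -140.3  104.7] F [ 0.6  0.6 -0.8] w 12.5
```

View pics/c3.png

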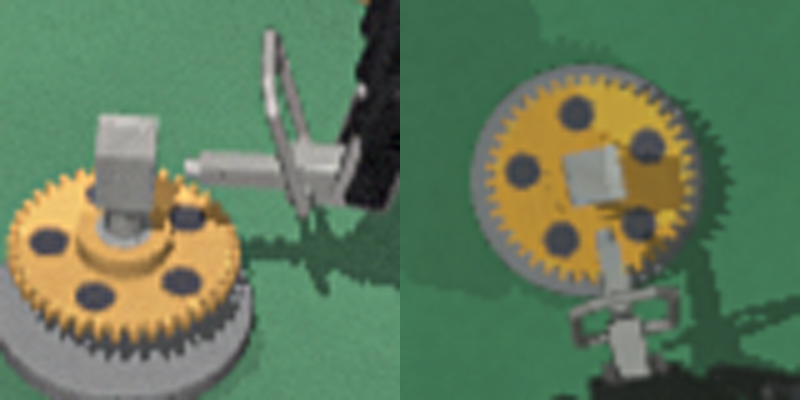

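Side crop: pin tip at (190,167), level with the lower half of the block (125,160). Top crop: tip at (605,235), block centre at (594,177). I'll measure the lateral offset numerically.

```bash
python3 - <<'E'
from h import *
t=cv2.imread('pics/t3.png').astype(float)
sat=t.max(2)-t.min(2); val=t.max(2)
w=np.clip((45-sat)/25,0,1)*(val>110)
for y in range(247,298): print(y,' '.join('%d'%(9*v) for v in w[y,338:366]))
E
```

```text
247 0 0 0 0 0 0 0 0 0 0 0 0 0 0 0 0 0 0 0 0 0 0 0 0 0 0 0 4
248 0 0 0 0 0 0 0 0 0 0 0 0 0 0 0 0 0 0 3 0 0 0 0 0 0 0 0 0
249 0 0 0 0 0 0 0 0 0 0 0 0 0 7 9 0 0 0 0 0 0 0 0 0 0 0 0 0
250 0 0 0 0 0 0 0 0 5 9 9 9 9 9 9 0 0 0 0 0 0 0 0 0 0 0 0 0
251 0 0 0 0 0 9 9 9 9 9 9 9 9 9 9 2 0 0 0 0 0 0 0 0 0 0 0 0
252 0 0 0 0 0 9 9 9 9 9 9 9 9 9 9 5 0 0 0 0 0 0 0 0 0 0 0 0
253 0 0 0 0 0 9 9 9 9 9 9 9 9 9 9 9 0 0 0 0 0 0 0 0 0 0 0 0
254 0 0 0 0 0 9 9 9 9 9 9 9 9 9 9 9 0 0 0 0 0 0 0 0 0 0 0 0
255 0 0 0 0 0 9 9 9 9 9 9 9 9 9 9 9 1 0 0 0 0 0 0 0 0 0 0 0
256 0 0 0 0 0 6 9 9 9 9 9 9 9 9 9 9 4 0 0 0 0 0 0 0 0 0 0 0
257 0 0 0 0 0 0 9 9 9 9 9 9 9 9 9 9 6 0 0 0 0 0 0 0 0 0 0 0
258 0 0 0 0 0 0 9 9 9 9 9 9 9 9 9 9 9 0 0 0 0 0 0 0 0 0 0 0
259 0 0 0 0 0 0 9 9 9 9 9 9 9 9 9 7 4 0 0 0 0 0 0 0 0 0 0 0
260 0 0 0 0 0 0 6 9 9 9 9 7 6 3 2 0 0 0 0 0 0 0 0 0 0 0 0 0
261 0 0 0 0 0 0 0 0 0 0 0 0 0 0 0 0 0 0 0 0 0 0 0 0 0 0 0 0
262 0 0 0 0 0 0 0 0 0 0 0 0 0 0 0 0 0 0 0 0 0 0 0 0 0 0 0 0
263 0 0 0 0 0 0 0 0 0 0 0 0 0 0 0 0 0 0 0 0 0 0 0 0 0 0 0 0
264 0 0 0 0 0 0 0 0 0 0 0 0 0 0 0 0 0 0 0 0 0 0 0 0 0 0 0 0
265 0 0 0 0 0 0 0 0 
[... 1259 characters left out ...]
 0 0 0 0 0 0 9 9 9 9 9 9 0 0 0 0 2 0 0 0
287 0 0 0 0 0 0 0 0 0 0 0 0 9 9 9 9 9 9 9 9 9 2 0 0 0 0 0 0
288 0 0 0 0 0 0 0 0 0 0 0 0 9 0 9 9 9 9 9 9 9 2 0 0 0 0 0 0
289 0 0 0 0 0 0 0 0 0 0 1 0 0 0 9 9 9 9 9 9 9 6 0 0 0 0 0 0
290 0 0 0 0 0 0 0 0 0 0 0 0 0 0 0 9 9 9 9 9 9 0 0 0 0 0 0 0
291 0 0 0 0 0 0 0 0 0 0 0 0 0 0 0 9 9 9 9 9 9 0 0 0 0 0 0 0
292 0 0 0 0 0 0 0 0 0 0 0 0 0 0 0 9 9 9 9 9 9 0 0 0 0 0 0 0
293 0 0 0 0 0 0 0 0 0 0 0 0 0 0 0 0 9 9 9 9 9 9 0 0 0 0 0 0
294 0 0 0 0 0 0 0 0 0 0 0 0 0 0 0 0 9 9 9 9 9 9 0 0 0 0 0 0
295 0 0 0 0 0 0 0 0 0 0 0 0 0 0 0 0 0 0 0 0 0 0 0 0 0 0 0 0
296 0 0 0 0 0 0 0 0 0 0 0 0 0 0 0 0 0 0 0 0 0 0 0 0 0 0 0 0
297 0 0 0 0 0 0 0 0 0 0 0 0 0 0 0 0 0 0 0 0 0 0 0 0 0 0 0 0
```

>>> send_rows([
  {"xyz": [0.3, 0.06, 0.06], "angular": [0, 0, 0], "jaw": 0},
  {"xyz": [0.6, 0.06, 0.12], "angular": [0, 0, 0], "jaw": 0},
  {"xyz": [0.9, 0.06, 0.18], "angular": [0, 0, 0], "jaw": 0},
  {"xyz": [1.1, 0.06, 0.22], "angular": [0, 0, 0], "jaw": 0},
  {"xyz": [1.3, 0.06, 0.26], "angular": [0, 0, 0], "jaw": 0},
  {"xyz": [1.5, 0.06, 0.3], "angular": [0, 0, 0], "jaw": 0},
  {"xyz": [1.65, 0.06, 0.335], "angular": [0, 0, 0], "jaw": 0},
  {"xyz": [1.76, 0.06, 0.358], "angular": [0, 0, 0], "jaw": 0},
])

```text
time_s: 14.7
tool_pos: [512.2, -137.3, 104.7]
orientation: [0.99, 0.097, 0.099, -0.01]
force: [-0.9, -0.1, -1.6]
width: 12.2
gripper_force: 58.8
```

>>> send_rows([
  {"xyz": [0.1, 0, 0.02], "angular": [0, 0, 0], "jaw": 0},
  {"xyz": [0.2, 0, 0.04], "angular": [0, 0, 0], "jaw": 0},
  {"xyz": [0.3, 0, 0.06], "angular": [0, 0, 0], "jaw": 0},
  {"xyz": [0.4, 0, 0.08], "angular": [0, 0, 0], "jaw": 0},
  {"xyz": [0.5, 0, 0.1], "angular": [0, 0, 0], "jaw": 0},
  {"xyz": [0.6, 0, 0.12], "angular": [0, 0, 0], "jaw": 0},
  {"xyz": [0.6, 0, 0.12], "angular": [0, 0, 0], "jaw": 0},
  {"xyz": [0.6, 0, 0.12], "angular": [0, 0, 0], "jaw": 0},
])

```text
time_s: 15.7
tool_pos: [518.9, -136.2, 105.2]
orientation: [0.99, 0.097, 0.1, -0.01]
force: [-0.5, 0.0, 0.5]
width: 12.4
gripper_force: 59.0
```

>>> send_rows([
  {"xyz": [0.15, 0, 0.03], "angular": [0, 0, 0], "jaw": 0},
  {"xyz": [0.3, 0, 0.06], "angular": [0, 0, 0], "jaw": 0},
  {"xyz": [0.45, 0, 0.09], "angular": [0, 0, 0], "jaw": 0},
  {"xyz": [0.6, 0, 0.12], "angular": [0, 0, 0], "jaw": 0},
  {"xyz": [0.75, 0, 0.15], "angular": [0, 0, 0], "jaw": 0},
  {"xyz": [0.9, 0, 0.18], "angular": [0, 0, 0], "jaw": 0},
  {"xyz": [1.0, 0, 0.2], "angular": [0, 0, 0], "jaw": 0},
  {"xyz": [1.0, 0, 0.2], "angular": [0, 0, 0], "jaw": 0},
])

```text
time_s: 16.7
tool_pos: [528.5, -134.2, 105.0]
orientation: [0.99, 0.097, 0.1, -0.01]
force: [-2.0, -1.6, 5.0]
width: 12.4
gripper_force: 59.6
```

>>> send_rows([
  {"xyz": [0.15, 0, 0], "angular": [0, 0, 0], "jaw": 0},
  {"xyz": [0.3, 0, 0.02], "angular": [0, 0, 0], "jaw": 0},
  {"xyz": [0.45, 0, 0.04], "angular": [0, 0, 0], "jaw": 0},
  {"xyz": [0.6, 0, 0.07], "angular": [0, 0, 0], "jaw": 0},
  {"xyz": [0.75, 0, 0.1], "angular": [0, 0, 0], "jaw": 0},
  {"xyz": [0.9, 0, 0.13], "angular": [0, 0, 0], "jaw": 0},
  {"xyz": [1.05, 0, 0.16], "angular": [0, 0, 0], "jaw": 0},
  {"xyz": [1.1, 0, 0.17], "angular": [0, 0, 0], "jaw": 0},
])

```text
time_s: 17.7
tool_pos: [539.4, -131.9, 105.5]
orientation: [0.99, 0.097, 0.1, -0.01]
force: [-2.7, -0.6, 5.6]
width: 12.7
gripper_force: 59.6
```

>>> send_rows([
  {"xyz": [0.08, 0, 0.01], "angular": [0, 0, 0], "jaw": 0},
  {"xyz": [0.16, 0, 0.02], "angular": [0, 0, 0], "jaw": 0},
  {"xyz": [0.24, 0, 0.04], "angular": [0, 0, 0], "jaw": 0},
  {"xyz": [0.32, 0, 0.06], "angular": [0, 0, 0], "jaw": 0},
  {"xyz": [0.38, 0, 0.07], "angular": [0, 0, 0], "jaw": 0},
  {"xyz": [0.44, 0, 0.08], "angular": [0, 0, 0], "jaw": 0},
  {"xyz": [0.44, 0, 0.08], "angular": [0, 0, 0], "jaw": 0},
  {"xyz": [0.44, 0, 0.08], "angular": [0, 0, 0], "jaw": 0},
])

```text
time_s: 18.7
tool_pos: [542.7, -131.3, 105.3]
orientation: [0.99, 0.097, 0.099, -0.01]
force: [-6.0, -1.5, 7.4]
width: 12.3
gripper_force: 60.0
```

>>> send_rows([
  {"xyz": [0.04, 0, 0.01], "angular": [0, 0, 0], "jaw": 0},
  {"xyz": [0.08, 0, 0.015], "angular": [0, 0, 0], "jaw": 0},
  {"xyz": [0.12, 0, 0.02], "angular": [0, 0, 0], "jaw": 0},
  {"xyz": [0.16, 0, 0.03], "angular": [0, 0, 0], "jaw": 0},
  {"xyz": [0.2, 0, 0.04], "angular": [0, 0, 0], "jaw": 0},
  {"xyz": [0.2, 0, 0.04], "angular": [0, 0, 0], "jaw": 0},
  {"xyz": [0.2, 0, 0.04], "angular": [0, 0, 0], "jaw": 0},
  {"xyz": [0.2, 0, 0.04], "angular": [0, 0, 0], "jaw": 0},
])

```text
time_s: 19.7
tool_pos: [542.8, -131.3, 104.8]
orientation: [0.991, 0.097, 0.097, -0.01]
force: [-12.4, -1.6, 11.4]
width: 12.4
gripper_force: 60.6
```

```bash
python3 - <<'E'
from h import *
s,t=ctrl.grab_frame('side'),ctrl.grab_frame('top')
cv2.imwrite('pics/c4.png',np.hstack([crop(s,325,185,50,50,8),crop(t,320,235,50,50,8)])[:,:,::-1]); st()
E
```

```text
t 19.8 p [ 542.8 -131.3  104.8] F [-9.9 -1.1 11.5] w 12.4
```

View pics/c4.png

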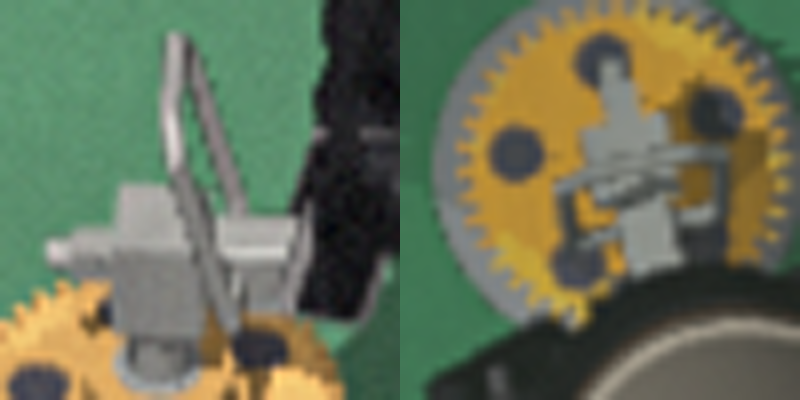

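The side crop shows the tip out at (50,252), the head's front edge at about (218,225) and the ring upright; I'm checking the gap by projecting a model of the home position.

```bash
python3 - <<'E'
from h import *
R=Ro.from_euler('z',.196)
c=np.array([583.7,-123.7,0])
def P(x,y,z): return R.apply([x,y,0])+c+[0,0,z]
pts={'blk far-L top':P(11,11,99),'blk far-R top':P(11,-11,99),'blk near-L top':P(-11,11,99),'blk near-R top':P(-11,-11,99),
'tip':P(27,0,86),'head face top L':P(-11,7,96),'head face top R':P(-11,-7,96),'head face bot L':P(-11,7,76)}
for k,v in pts.items():
    a=(proj('side',v)[0]-[325,185]+.5)*8; b=(proj('top',v)[0]-[320,235]+.5)*8+[400,0]
    print(k,a.round(),b.round())
E
```

```text
blk far-L top [115. 242.] [586. 133.]
blk far-R top [122. 177.] [670. 116.]
blk near-L top [211. 248.] [603. 216.]
blk near-R top [216. 182.] [687. 200.]
tip [ 50. 246.] [614.  65.]
head face top L [211. 245.] [618. 214.]
head face top R [215. 203.] [671. 203.]
head face bot L [209. 307.] [615. 214.]
```

The projected home position matches: predicted tip at (50,246) and (614,65), seen at (48,250) and (607,62). The pin is home, so I'll release and back off.

>>> send_rows([
  {"xyz": [0, 0, 0], "angular": [0, 0, 0], "jaw": 10},
  {"xyz": [0, 0, 0], "angular": [0, 0, 0], "jaw": 20},
  {"xyz": [0, 0, 0], "angular": [0, 0, 0], "jaw": 30},
  {"xyz": [0, 0, 0], "angular": [0, 0, 0], "jaw": 45},
  {"xyz": [0, 0, 0], "angular": [0, 0, 0], "jaw": 45},
  {"xyz": [-1.0, 0, -0.2], "angular": [0, 0, 0], "jaw": 45},
  {"xyz": [-3.0, 0, -0.8], "angular": [0, 0, 0], "jaw": 45},
  {"xyz": [-5.0, 0, -2.0], "angular": [0, 0, 0], "jaw": 45},
])

```text
time_s: 20.8
tool_pos: [491.8, -141.0, 114.6]
orientation: [0.99, 0.097, 0.099, -0.01]
force: [0.1, -0.2, -0.1]
width: 38.5
gripper_force: 0.0
```

```bash
python3 - <<'E'
from h import *
s,t=ctrl.grab_frame('side'),ctrl.grab_frame('top')
cv2.imwrite('pics/c5.png',np.hstack([crop(s,325,185,50,50,8),crop(t,320,235,50,50,8)])[:,:,::-1]); sync()
R=Ro.from_euler('z',.196); c=np.array([583.7,-123.7,0])
for b in (1.1,1.2,1.29,1.4,1.5):
    v=R.apply([-17+58*np.cos(b),0,86+58*np.sin(b)])+c
    print(b,((proj('side',v)[0]-[325,185]+.5)*8).round(),((proj('top',v)[0]-[320,235]+.5)*8+[400,0]).round())
step(c+R.apply([-40,0,0])+[0,0,157],.196,0)
E
```

```text
t 20.9 p [ 490.5 -141.9  114.8] F [0.8 0.7 0.4] w 38.6
1.1 [128.  84.] [635. 126.]
1.2 [152.  78.] [640. 147.]
1.29 [174.  73.] [644. 166.]
1.4 [202.  70.] [649. 191.]
1.5 [228.  69.] [654. 214.]
ROW [6.22, 0.02, -3.06] [0.0, -0.197, -0.002]
```

View pics/c5.png

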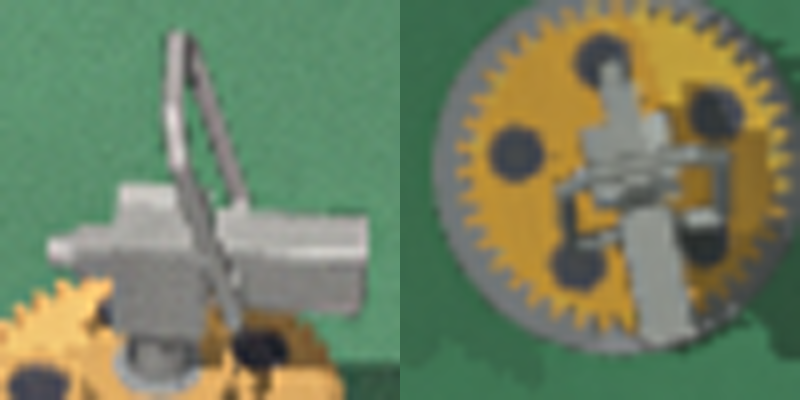

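Side crop: the released pin stays home (head at (290,250)), with the ring standing at about 1.28 and its bar at (178,100). Next I'll close the fingers behind the bar.

>>> send_rows([
  {"xyz": [0.4, 0, -2], "angular": [0, 0, 0], "jaw": 20},
  {"xyz": [0.86, 0, -4.2], "angular": [0, 0, 0], "jaw": 0},
  {"xyz": [2.5, 0, -3.8], "angular": [0, -0.08, 0], "jaw": 0},
  {"xyz": [4.5, 0, -3.4], "angular": [0, -0.15, 0], "jaw": 0},
  {"xyz": [6.22, 0.02, -3.06], "angular": [0, -0.197, -0.002], "jaw": 0},
  {"xyz": [6.22, 0.02, -3.06], "angular": [0, -0.197, -0.002], "jaw": 0},
  {"xyz": [6.22, 0.02, -3.06], "angular": [0, -0.197, -0.002], "jaw": 0},
  {"xyz": [6.22, 0.02, -3.06], "angular": [0, -0.197, -0.002], "jaw": 0},
])

```text
time_s: 21.9
tool_pos: [546.0, -131.1, 157.2]
orientation: [0.995, 0.098, 0.001, 0.0]
force: [0.4, 0.0, 0.8]
width: 0.2
gripper_force: 0.0
```

>>> send_rows([
  {"xyz": [1.2, 0, 0], "angular": [0, 0, 0], "jaw": 0},
  {"xyz": [2.2, 0, 0], "angular": [0, 0, 0], "jaw": 0},
  {"xyz": [2.7, 0, 0.1], "angular": [0, 0, 0], "jaw": 0},
  {"xyz": [3.1, 0, 0.2], "angular": [0, 0, 0], "jaw": 0},
  {"xyz": [3.4, 0, 0.35], "angular": [0, 0, 0], "jaw": 0},
  {"xyz": [3.8, 0, 0.55], "angular": [0, 0, 0], "jaw": 0},
  {"xyz": [4.2, 0, 0.8], "angular": [0, 0, 0], "jaw": 0},
  {"xyz": [4.2, 0, 0.8], "angular": [0, 0, 0], "jaw": 0},
])

```text
time_s: 22.9
tool_pos: [588.4, -122.2, 149.2]
orientation: [0.995, 0.099, 0.001, -0.0]
force: [-1.0, -0.1, -0.1]
width: 0.2
gripper_force: 0.7
```

>>> send_rows([
  {"xyz": [0.2, 0, 0.15], "angular": [0, 0, 0], "jaw": 0},
  {"xyz": [0.4, 0, 0.32], "angular": [0, 0, 0], "jaw": 0},
  {"xyz": [0.6, 0, 0.5], "angular": [0, 0, 0], "jaw": 0},
  {"xyz": [0.75, 0, 0.65], "angular": [0, 0, 0], "jaw": 0},
  {"xyz": [0.9, 0, 0.8], "angular": [0, 0, 0], "jaw": 0},
  {"xyz": [1.05, 0, 0.95], "angular": [0, 0, 0], "jaw": 0},
  {"xyz": [1.05, 0, 0.95], "angular": [0, 0, 0], "jaw": 0},
  {"xyz": [1.05, 0, 0.95], "angular": [0, 0, 0], "jaw": 0},
])

```text
time_s: 23.9
tool_pos: [598.5, -120.3, 139.9]
orientation: [0.995, 0.099, 0.001, -0.0]
force: [-3.3, -0.6, -0.3]
width: -0.1
gripper_force: 1.4
```

```bash
python3 - <<'E'
from h import *
s,t=ctrl.grab_frame('side'),ctrl.grab_frame('top')
cv2.imwrite('pics/c6.png',np.hstack([crop(s,315,180,60,60,6),crop(t,320,215,60,60,6)])[:,:,::-1]); sync()
R=Ro.from_euler('z',.196); c=np.array([583.7,-123.7,0])
print('local',R.inv().apply(np.array(ctrl.state()['tool_pos'])-c).round(1))
for b in (.5,.6,.7,.8,.9):
    v=R.apply([-17+58*np.cos(b),20,86+58*np.sin(b)])+c
    print(b,((proj('side',v)[0]-[315,180]+.5)*6).round())
E
```

```text
t 24.0 p [ 598.5 -120.3  140. ] F [-3.1 -0.6 -0.9] w -0.3
local [ 15.2   0.5 140. ]
0.5 [ 69. 193.]
0.6 [ 79. 181.]
0.7 [ 91. 171.]
0.8 [104. 161.]
0.9 [119. 152.]
```

View pics/c6.png

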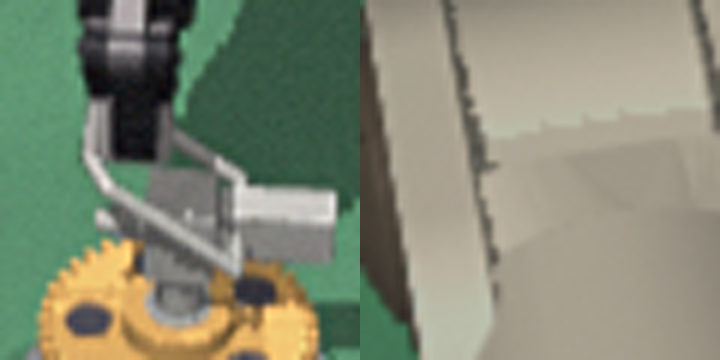

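The ring has swung to about 0.67, its bar at (97,175) in the side crop ahead of the finger. I'll lift over it and press from above.

>>> send_rows([
  {"xyz": [-0.4, 0, -0.6], "angular": [0, 0, 0], "jaw": 0},
  {"xyz": [-0.4, 0, -1.7], "angular": [0, 0, 0], "jaw": 0},
  {"xyz": [0, 0, -1.8], "angular": [0, 0, 0], "jaw": 0},
  {"xyz": [1.0, 0, -1.8], "angular": [0, 0, 0], "jaw": 0},
  {"xyz": [2.1, 0, -1.8], "angular": [0, 0, 0], "jaw": 0},
  {"xyz": [2.2, 0, -1.8], "angular": [0, 0, 0], "jaw": 0},
  {"xyz": [2.2, 0, -1.4], "angular": [0, 0, 0], "jaw": 0},
  {"xyz": [2.2, 0, -1.0], "angular": [0, 0, 0], "jaw": 0},
])

```text
time_s: 25.0
tool_pos: [620.2, -116.0, 149.7]
orientation: [0.995, 0.099, 0.002, -0.0]
force: [1.9, 0.2, 4.0]
width: 0.1
gripper_force: 2.3
```

>>> send_rows([
  {"xyz": [0, 0, 0.3], "angular": [0, 0, 0], "jaw": 0},
  {"xyz": [0.05, 0, 0.6], "angular": [0, 0, 0], "jaw": 0},
  {"xyz": [0.1, 0, 0.9], "angular": [0, 0, 0], "jaw": 0},
  {"xyz": [0.15, 0, 1.2], "angular": [0, 0, 0], "jaw": 0},
  {"xyz": [0.2, 0, 1.5], "angular": [0, 0, 0], "jaw": 0},
  {"xyz": [0.25, 0, 1.8], "angular": [0, 0, 0], "jaw": 0},
  {"xyz": [0.3, 0, 2.0], "angular": [0, 0, 0], "jaw": 0},
  {"xyz": [0.3, 0, 2.0], "angular": [0, 0, 0], "jaw": 0},
])

```text
time_s: 26.0
tool_pos: [624.1, -115.1, 130.3]
orientation: [0.995, 0.099, 0.002, -0.0]
force: [4.6, 2.1, 2.3]
width: 0.4
gripper_force: 2.8
```

>>> send_rows([
  {"xyz": [0.03, 0, 0.25], "angular": [0, 0, 0], "jaw": 0},
  {"xyz": [0.06, 0, 0.5], "angular": [0, 0, 0], "jaw": 0},
  {"xyz": [0.1, 0, 0.75], "angular": [0, 0, 0], "jaw": 0},
  {"xyz": [0.1, 0, 1.0], "angular": [0, 0, 0], "jaw": 0},
  {"xyz": [0.1, 0, 1.2], "angular": [0, 0, 0], "jaw": 0},
  {"xyz": [0.1, 0, 1.4], "angular": [0, 0, 0], "jaw": 0},
  {"xyz": [0.1, 0, 1.5], "angular": [0, 0, 0], "jaw": 0},
  {"xyz": [0.1, 0, 1.5], "angular": [0, 0, 0], "jaw": 0},
])

```text
time_s: 27.0
tool_pos: [624.0, -115.1, 114.9]
orientation: [0.995, 0.099, 0.001, -0.0]
force: [3.3, 1.0, -0.4]
width: -0.1
gripper_force: 1.6
```

>>> send_rows([
  {"xyz": [0, 0, 0.04], "angular": [0, 0, 0], "jaw": 0},
  {"xyz": [0, 0, 0.08], "angular": [0, 0, 0], "jaw": 0},
  {"xyz": [0, 0, 0.12], "angular": [0, 0, 0], "jaw": 0},
  {"xyz": [0, 0, 0.15], "angular": [0, 0, 0], "jaw": 0},
  {"xyz": [0, 0, 0.15], "angular": [0, 0, 0], "jaw": 0},
  {"xyz": [0, 0, 0.15], "angular": [0, 0, 0], "jaw": 0},
  {"xyz": [0, 0, 0.15], "angular": [0, 0, 0], "jaw": 0},
  {"xyz": [0, 0, 0.15], "angular": [0, 0, 0], "jaw": 0},
])

```text
time_s: 28.0
tool_pos: [624.2, -115.1, 113.6]
orientation: [0.995, 0.099, 0.001, -0.0]
force: [1.5, 0.8, 1.4]
width: 0.0
gripper_force: 1.2
```

```bash
python3 - <<'E'
from h import *
s=ctrl.grab_frame('side')
cv2.imwrite('pics/c7.png',crop(s,310,180,70,70,8)[:,:,::-1]); st()
R=Ro.from_euler('z',.196); c=np.array([583.7,-123.7,0])
for b in (0,.1,.2,.4,.7):
    v=R.apply([-17+58*np.cos(b),20,86+58*np.sin(b)])+c
    print(b,((proj('side',v)[0]-[310,180]+.5)*8).round())
E
```

```text
t 28.05 p [ 624.2 -115.1  113.6] F [0.9 0.4 0.9] w 0.1
0 [103. 343.]
0.1 [104. 325.]
0.2 [107. 307.]
0.4 [121. 273.]
0.7 [161. 227.]
```

View pics/c7.png

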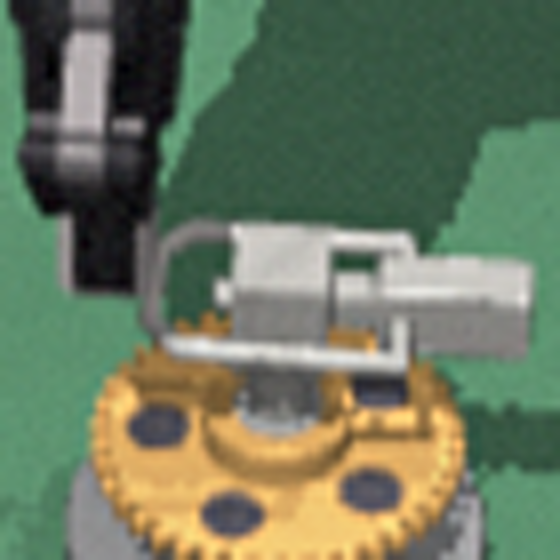

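The picture shows a fault: the ring is down, but the finger slipped in front of the bar (bar at (155,280), finger at (105,260)). That drew the pin back about 13 mm, with the head edge at x=385 instead of about 333. I'll go round behind the head and push it gently home again.

>>> send_rows([
  {"xyz": [0.5, 0, 0], "angular": [0, 0, 0], "jaw": 0},
  {"xyz": [0.5, 0, -2], "angular": [0, 0, 0], "jaw": 0},
  {"xyz": [0.5, 0, -4], "angular": [0, 0, 0], "jaw": 0},
  {"xyz": [-2.5, 0, -4], "angular": [0, 0, 0], "jaw": 0},
  {"xyz": [-7, 0, -4], "angular": [0, 0, 0], "jaw": 0},
  {"xyz": [-12, 0, -4], "angular": [0, 0, 0], "jaw": 0},
  {"xyz": [-13, 0, -4], "angular": [0, 0, 0], "jaw": 0},
  {"xyz": [-13, 0, -4], "angular": [0, 0, 0], "jaw": 0},
])

```text
time_s: 29.05
tool_pos: [497.3, -141.4, 154.7]
orientation: [0.995, 0.098, 0.003, 0.001]
force: [0.3, -0.2, 0.5]
width: -0.1
gripper_force: 0.0
```

```bash
python3 - <<'E'
from h import *
s,t=ctrl.grab_frame('side'),ctrl.grab_frame('top')
cv2.imwrite('pics/c8.png',np.hstack([crop(s,320,180,60,60,6),crop(t,320,235,60,60,6)])[:,:,::-1]); sync()
R=Ro.from_euler('z',.196); c=np.array([583.7,-123.7,0])
print('local',R.inv().apply(np.array(ctrl.state()['tool_pos'])-c).round(1))
for n,L in (('headface top home L',[-11,7,96]),('head back topL at home',[-47,7,96]),('tip',[27,0,86])):
    v=R.apply(L)+c; print(n,((proj('side',v)[0]-[320,180]+.5)*6).round(),((proj('top',v)[0]-[320,235]+.5)*6+[360,0]).round())
for b in (0,.1,.2,.3):
    v=R.apply([-17-13+58*np.cos(b),20,86+58*np.sin(b)])+c
    print(b,((proj('side',v)[0]-[320,180]+.5)*6).round())
E
```

```text
t 29.15 p [ 498.7 -140.6  154.4] F [0.3 0.2 0.5] w 0.1
local [-86.7  -0.  154.4]
headface top home L [189. 214.] [523. 160.]
head back topL at home [306. 220.] [544. 263.]
tip [ 67. 215.] [521.  49.]
0 [ 59. 259.]
0.1 [ 60. 246.]
0.2 [ 63. 233.]
0.3 [ 67. 220.]
```

View pics/c8.png

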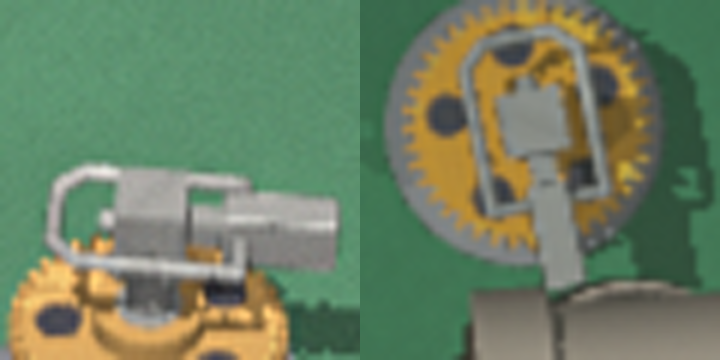

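View budget is used up. The ring lies almost flat and the pin is 13 mm short (head face at 228 instead of 189). I'll push it home from behind by force feedback.

>>> send_rows([
  {"xyz": [0, 0, 2], "angular": [0, 0, 0], "jaw": 0},
  {"xyz": [0, 0, 4], "angular": [0, 0, 0], "jaw": 0},
  {"xyz": [0, 0, 4.8], "angular": [0, 0, 0], "jaw": 0},
  {"xyz": [0.4, 0, 4.8], "angular": [0, 0, 0], "jaw": 0},
  {"xyz": [0.8, 0, 4.8], "angular": [0, 0, 0], "jaw": 0},
  {"xyz": [1.2, 0, 4.8], "angular": [0, 0, 0], "jaw": 0},
  {"xyz": [1.5, 0, 4.8], "angular": [0, 0, 0], "jaw": 0},
  {"xyz": [1.5, 0, 4.8], "angular": [0, 0, 0], "jaw": 0},
])

```text
time_s: 30.15
tool_pos: [512.0, -137.7, 105.6]
orientation: [0.995, 0.099, 0.002, -0.0]
force: [0.7, 0.0, 0.4]
width: 0.1
gripper_force: 0.0
```

>>> send_rows([
  {"xyz": [0.12, 0, 0], "angular": [0, 0, 0], "jaw": 0},
  {"xyz": [0.24, 0, 0], "angular": [0, 0, 0], "jaw": 0},
  {"xyz": [0.36, 0, 0], "angular": [0, 0, 0], "jaw": 0},
  {"xyz": [0.48, 0, 0], "angular": [0, 0, 0], "jaw": 0},
  {"xyz": [0.6, 0, 0], "angular": [0, 0, 0], "jaw": 0},
  {"xyz": [0.7, 0, 0], "angular": [0, 0, 0], "jaw": 0},
  {"xyz": [0.8, 0, 0], "angular": [0, 0, 0], "jaw": 0},
  {"xyz": [0.8, 0, 0], "angular": [0, 0, 0], "jaw": 0},
])

```text
time_s: 31.15
tool_pos: [517.6, -136.6, 104.6]
orientation: [0.995, 0.099, -0.0, -0.0]
force: [-5.4, -1.9, 0.3]
width: 0.1
gripper_force: 2.5
```

>>> send_rows([
  {"xyz": [0.08, 0, 0], "angular": [0, 0, 0], "jaw": 0},
  {"xyz": [0.16, 0, 0], "angular": [0, 0, 0], "jaw": 0},
  {"xyz": [0.24, 0, 0], "angular": [0, 0, 0], "jaw": 0},
  {"xyz": [0.32, 0, 0], "angular": [0, 0, 0], "jaw": 0},
  {"xyz": [0.4, 0, 0], "angular": [0, 0, 0], "jaw": 0},
  {"xyz": [0.5, 0, 0], "angular": [0, 0, 0], "jaw": 0},
  {"xyz": [0.5, 0, 0], "angular": [0, 0, 0], "jaw": 0},
  {"xyz": [0.5, 0, 0], "angular": [0, 0, 0], "jaw": 0},
])

```text
time_s: 32.15
tool_pos: [522.9, -135.5, 104.8]
orientation: [0.995, 0.099, 0.0, -0.0]
force: [-5.4, -1.5, 0.2]
width: -0.3
gripper_force: 2.7
```

>>> send_rows([
  {"xyz": [0.08, 0, 0], "angular": [0, 0, 0], "jaw": 0},
  {"xyz": [0.16, 0, 0], "angular": [0, 0, 0], "jaw": 0},
  {"xyz": [0.24, 0, 0], "angular": [0, 0, 0], "jaw": 0},
  {"xyz": [0.32, 0, 0], "angular": [0, 0, 0], "jaw": 0},
  {"xyz": [0.4, 0, 0], "angular": [0, 0, 0], "jaw": 0},
  {"xyz": [0.4, 0, 0], "angular": [0, 0, 0], "jaw": 0},
  {"xyz": [0.4, 0, 0], "angular": [0, 0, 0], "jaw": 0},
  {"xyz": [0.4, 0, 0], "angular": [0, 0, 0], "jaw": 0},
])

```text
time_s: 33.15
tool_pos: [526.7, -134.8, 104.8]
orientation: [0.995, 0.099, 0.0, -0.0]
force: [-5.9, -0.8, 1.3]
width: -0.1
gripper_force: 2.8
```

>>> send_rows([
  {"xyz": [0.05, 0, 0], "angular": [0, 0, 0], "jaw": 0},
  {"xyz": [0.1, 0, 0], "angular": [0, 0, 0], "jaw": 0},
  {"xyz": [0.15, 0, 0], "angular": [0, 0, 0], "jaw": 0},
  {"xyz": [0.2, 0, 0], "angular": [0, 0, 0], "jaw": 0},
  {"xyz": [0.2, 0, 0], "angular": [0, 0, 0], "jaw": 0},
  {"xyz": [0.2, 0, 0], "angular": [0, 0, 0], "jaw": 0},
  {"xyz": [0.2, 0, 0], "angular": [0, 0, 0], "jaw": 0},
  {"xyz": [0.2, 0, 0], "angular": [0, 0, 0], "jaw": 0},
])

```text
time_s: 34.15
tool_pos: [527.5, -134.6, 104.6]
orientation: [0.995, 0.098, -0.001, -0.0]
force: [-8.1, -0.5, 2.0]
width: -0.1
gripper_force: 4.2
```

Force is rising; one more small push to confirm the stop.

>>> send_rows([
  {"xyz": [0.03, 0, 0], "angular": [0, 0, 0], "jaw": 0},
  {"xyz": [0.06, 0, 0], "angular": [0, 0, 0], "jaw": 0},
  {"xyz": [0.1, 0, 0], "angular": [0, 0, 0], "jaw": 0},
  {"xyz": [0.13, 0, 0], "angular": [0, 0, 0], "jaw": 0},
  {"xyz": [0.13, 0, 0], "angular": [0, 0, 0], "jaw": 0},
  {"xyz": [0.13, 0, 0], "angular": [0, 0, 0], "jaw": 0},
  {"xyz": [0.13, 0, 0], "angular": [0, 0, 0], "jaw": 0},
  {"xyz": [0.13, 0, 0], "angular": [0, 0, 0], "jaw": 0},
])

```text
time_s: 35.15
tool_pos: [527.5, -134.7, 104.3]
orientation: [0.995, 0.098, -0.002, 0.0]
force: [-10.1, -2.2, 5.2]
width: -0.0
gripper_force: 5.5
```

```bash
python3 - <<'E'
from h import *
sync(); R=Ro.from_euler('z',.196); c=np.array([583.7,-123.7,0])
step(R.apply([38,0,0])+c+[0,0,122],.196,0)
E
```

```text
t 35.15 p [ 527.5 -134.7  104.3] F [-10.1  -2.2   5.2] w -0.0
ROW [9.51, 0.02, -1.81] [0.0, 0.005, 0.001]
```

>>> send_rows([
  {"xyz": [-1.0, 0, 0], "angular": [0, 0, 0], "jaw": 0},
  {"xyz": [-2.0, 0, -1], "angular": [0, 0, 0], "jaw": 0},
  {"xyz": [-2.0, 0, -4.6], "angular": [0, 0, 0], "jaw": 0},
  {"xyz": [2, 0, -4.8], "angular": [0, 0, 0], "jaw": 0},
  {"xyz": [7, 0, -4.8], "angular": [0, 0, 0], "jaw": 0},
  {"xyz": [9.35, 0, -4.8], "angular": [0, 0, 0], "jaw": 0},
  {"xyz": [9.35, 0, -3.5], "angular": [0, 0, 0], "jaw": 0},
  {"xyz": [9.35, 0, -2.2], "angular": [0, 0, 0], "jaw": 0},
])

```text
time_s: 36.15
tool_pos: [622.0, -115.7, 126.9]
orientation: [0.995, 0.099, 0.001, -0.0]
force: [-0.9, -0.5, -0.3]
width: 0.1
gripper_force: 0.0
```

```bash
python3 - <<'E'
from h import *
sync(); R=Ro.from_euler('z',.196); c=np.array([583.7,-123.7,0])
print('local',R.inv().apply(np.array(ctrl.state()['tool_pos'])-c).round(1))
E
```

```text
t 36.15 p [ 622.  -115.7  126.9] F [-0.9 -0.5 -0.3] w 0.1
local [ 39.2   0.4 126.9]
```

Now press down on the bar gently.

>>> send_rows([
  {"xyz": [-0.1, 0, 0.3], "angular": [0, 0, 0], "jaw": 0},
  {"xyz": [-0.1, 0, 0.5], "angular": [0, 0, 0], "jaw": 0},
  {"xyz": [-0.1, 0, 0.7], "angular": [0, 0, 0], "jaw": 0},
  {"xyz": [-0.1, 0, 0.85], "angular": [0, 0, 0], "jaw": 0},
  {"xyz": [-0.1, 0, 0.95], "angular": [0, 0, 0], "jaw": 0},
  {"xyz": [-0.1, 0, 1.0], "angular": [0, 0, 0], "jaw": 0},
  {"xyz": [-0.1, 0, 1.05], "angular": [0, 0, 0], "jaw": 0},
  {"xyz": [-0.1, 0, 1.05], "angular": [0, 0, 0], "jaw": 0},
])

```text
time_s: 37.15
tool_pos: [622.2, -115.5, 117.2]
orientation: [0.995, 0.099, 0.002, -0.0]
force: [0.2, 0.3, -0.7]
width: 0.3
gripper_force: 0.0
```

>>> send_rows([
  {"xyz": [0, 0, 0.04], "angular": [0, 0, 0], "jaw": 0},
  {"xyz": [0, 0, 0.08], "angular": [0, 0, 0], "jaw": 0},
  {"xyz": [0, 0, 0.12], "angular": [0, 0, 0], "jaw": 0},
  {"xyz": [0, 0, 0.16], "angular": [0, 0, 0], "jaw": 0},
  {"xyz": [0, 0, 0.16], "angular": [0, 0, 0], "jaw": 0},
  {"xyz": [0, 0, 0.16], "angular": [0, 0, 0], "jaw": 0},
  {"xyz": [0, 0, 0.16], "angular": [0, 0, 0], "jaw": 0},
  {"xyz": [0, 0, 0.16], "angular": [0, 0, 0], "jaw": 0},
])

```text
time_s: 38.15
tool_pos: [622.2, -115.6, 115.6]
orientation: [0.995, 0.099, 0.002, -0.0]
force: [0.2, 0.3, -0.8]
width: -0.1
gripper_force: 0.0
```

>>> send_rows([
  {"xyz": [0, 0, 0.04], "angular": [0, 0, 0], "jaw": 0},
  {"xyz": [0, 0, 0.08], "angular": [0, 0, 0], "jaw": 0},
  {"xyz": [0, 0, 0.12], "angular": [0, 0, 0], "jaw": 0},
  {"xyz": [0, 0, 0.16], "angular": [0, 0, 0], "jaw": 0},
  {"xyz": [0, 0, 0.2], "angular": [0, 0, 0], "jaw": 0},
  {"xyz": [0, 0, 0.2], "angular": [0, 0, 0], "jaw": 0},
  {"xyz": [0, 0, 0.2], "angular": [0, 0, 0], "jaw": 0},
  {"xyz": [0, 0, 0.2], "angular": [0, 0, 0], "jaw": 0},
])

```text
time_s: 39.15
tool_pos: [622.3, -115.5, 113.6]
orientation: [0.995, 0.099, 0.002, -0.0]
force: [-0.0, 0.0, 1.3]
width: 0.1
gripper_force: 0.6
```

>>> send_rows([
  {"xyz": [0, 0, 0.03], "angular": [0, 0, 0], "jaw": 0},
  {"xyz": [0, 0, 0.06], "angular": [0, 0, 0], "jaw": 0},
  {"xyz": [0, 0, 0.09], "angular": [0, 0, 0], "jaw": 0},
  {"xyz": [0, 0, 0.12], "angular": [0, 0, 0], "jaw": 0},
  {"xyz": [0, 0, 0.12], "angular": [0, 0, 0], "jaw": 0},
  {"xyz": [0, 0, 0.12], "angular": [0, 0, 0], "jaw": 0},
  {"xyz": [0, 0, 0.12], "angular": [0, 0, 0], "jaw": 0},
  {"xyz": [0, 0, 0.12], "angular": [0, 0, 0], "jaw": 0},
])

```text
time_s: 40.15
tool_pos: [622.3, -115.5, 112.4]
orientation: [0.995, 0.099, 0.002, -0.0]
force: [1.0, 0.3, 1.6]
width: -0.2
gripper_force: 0.9
```

>>> send_rows([
  {"xyz": [0, 0, 0.03], "angular": [0, 0, 0], "jaw": 0},
  {"xyz": [0, 0, 0.06], "angular": [0, 0, 0], "jaw": 0},
  {"xyz": [0, 0, 0.09], "angular": [0, 0, 0], "jaw": 0},
  {"xyz": [0, 0, 0.12], "angular": [0, 0, 0], "jaw": 0},
  {"xyz": [0, 0, 0.12], "angular": [0, 0, 0], "jaw": 0},
  {"xyz": [0, 0, 0.12], "angular": [0, 0, 0], "jaw": 0},
  {"xyz": [0, 0, 0.12], "angular": [0, 0, 0], "jaw": 0},
  {"xyz": [0, 0, 0.12], "angular": [0, 0, 0], "jaw": 0},
])

```text
time_s: 41.15
tool_pos: [622.1, -115.6, 111.1]
orientation: [0.995, 0.099, 0.001, -0.0]
force: [-0.1, -0.9, 0.6]
width: -0.4
gripper_force: 0.4
```

>>> send_rows([
  {"xyz": [0, 0, 0.03], "angular": [0, 0, 0], "jaw": 0},
  {"xyz": [0, 0, 0.06], "angular": [0, 0, 0], "jaw": 0},
  {"xyz": [0, 0, 0.09], "angular": [0, 0, 0], "jaw": 0},
  {"xyz": [0, 0, 0.12], "angular": [0, 0, 0], "jaw": 0},
  {"xyz": [0, 0, 0.12], "angular": [0, 0, 0], "jaw": 0},
  {"xyz": [0, 0, 0.12], "angular": [0, 0, 0], "jaw": 0},
  {"xyz": [0, 0, 0.12], "angular": [0, 0, 0], "jaw": 0},
  {"xyz": [0, 0, 0.12], "angular": [0, 0, 0], "jaw": 0},
])

```text
time_s: 42.15
tool_pos: [622.1, -115.6, 109.9]
orientation: [0.995, 0.099, 0.001, -0.0]
force: [-1.7, 0.7, 1.5]
width: -0.2
gripper_force: 1.0
```

```bash
python3 - <<'E'
from h import *
s=ctrl.grab_frame('side'); st()
R=Ro.from_euler('z',.196); c=np.array([583.7,-123.7,0])
print('local',R.inv().apply(np.array(ctrl.state()['tool_pos'])-c).round(1))
for n,L in (('headface top L',[-11,7,96]),('face bot L',[-11,7,76]),('back top L',[-47,7,96]),('back bot L',[-47,7,76]),('blk nearL top',[-11,11,99]),('blk farL top',[11,11,99]),('barL',[41,20,86]),('barR',[41,-20,86]),('tip',[27,0,86]),('hingeL',[-17,20,86]),('fingertip',[39.5,0,86])):
    print(n,proj('side',R.apply(L)+c)[0].round(1))
g=s.mean(2).astype(int); sat=s.max(2).astype(int)-s.min(2)
for y in range(204,232): print(y,' '.join('%3d'%(g[y,x]) if sat[y,x]<25 else ' ..' for x in range(316,376)))
E
```

```text
t 42.2 p [ 622.1 -115.6  109.9] F [-1.5 -0.   2. ] w 0.1
local [ 39.3   0.5 109.9]
headface top L [350.9 215.1]
face bot L [350.6 222.8]
back top L [370.5 216.2]
back bot L [369.9 223.9]
blk nearL top [350.9 215.4]
blk farL top [338.9 214.8]
barL [322.3 222.3]
barR [324.2 207.6]
tip [330.7 215.3]
hingeL [353.7 224.1]
fingertip [324.1 214.9]
204  19  18  29  49  54  56  53  47  34  32  28  29  24  19  31  ..  ..  ..  ..  ..  ..  ..  ..  ..  ..  ..  ..  ..  ..  ..  ..  ..  ..  ..  ..  ..  ..  ..  ..  ..  ..  ..  ..  ..  ..  ..  ..  ..  ..  ..  ..  ..  ..  ..  ..  ..  ..  ..  ..  ..
205   8  13  13  26  30  37  36  34  19  15  16  26  21  19  30  ..  ..  ..  ..  ..  ..  ..  ..  ..  ..  ..  ..  ..  ..  ..  ..  ..  ..  ..  ..  ..  ..  ..  ..  ..  ..  ..  ..  ..  ..  ..  ..  ..  ..  ..  ..  ..  ..  ..  ..  ..  ..  ..  ..  ..
206  15   9   6  17  24  28  28  29  17  16  25  21  17  13  34  ..  ..  ..  ..  ..  ..  ..  ..  ..  ..  ..  ..  ..  ..  ..  ..  ..  ..  ..  ..  ..  ..  ..  ..  ..  ..  ..  ..  ..  ..  ..  ..  ..  ..  ..  ..  ..  ..  ..  ..  ..  ..  ..  ..  ..
207  34  14  15  31  22  
[... 5374 characters left out ...]
  ..  ..  ..  ..  ..  ..  ..  ..  ..  ..  ..  ..  ..  ..  ..  ..  93  77  77  84  91  89  92  89  86  74 102  ..  ..  ..  ..  ..  51  46  51  51  48  52  ..  ..  ..  ..  ..  ..  ..  ..  ..  ..  ..  ..  ..  ..  ..
230  ..  ..  ..  ..  ..  ..  ..  ..  ..  ..  ..  ..  ..  ..  ..  ..  ..  ..  ..  ..  ..  ..  ..  88  81  74  85  89  91  88  90  85  77  91  ..  ..  ..  ..  ..  92  64  52  57  87  ..  ..  ..  ..  ..  ..  ..  ..  ..  ..  ..  ..  ..  ..  ..  ..
231  ..  ..  ..  ..  ..  ..  ..  ..  ..  ..  ..  87  49  50  53  54  ..  ..  ..  ..  ..  ..  ..  ..  91  90 118 119 103  90  86  79  87  89  ..  ..  ..  ..  ..  ..  ..  ..  ..  ..  ..  ..  ..  ..  ..  ..  ..  ..  ..  ..  ..  ..  ..  ..  ..  ..
```

The head sits flush on the block (col 351) and the ring is at its stop. The light press is now only tilting the pin within its clearance, so I'll lift off and recheck.

>>> send_rows([
  {"xyz": [0, 0, -0.5], "angular": [0, 0, 0], "jaw": 0},
  {"xyz": [0, 0, -1.5], "angular": [0, 0, 0], "jaw": 0},
  {"xyz": [0, 0, -4], "angular": [0, 0, 0], "jaw": 0},
  {"xyz": [0, 0, -8], "angular": [0, 0, 0], "jaw": 0},
  {"xyz": [-6, 0, -10], "angular": [0, 0, 0], "jaw": 0},
  {"xyz": [-12, 0, -10], "angular": [0, 0, 0], "jaw": 0},
  {"xyz": [-17, 0, -10], "angular": [0, 0, 0], "jaw": 0},
  {"xyz": [-17, 0, -10], "angular": [0, 0, 0], "jaw": 0},
])

```text
time_s: 43.2
tool_pos: [451.4, -150.5, 209.6]
orientation: [0.995, 0.097, 0.0, 0.001]
force: [1.2, -0.1, 0.5]
width: -0.2
gripper_force: 0.0
```

```bash
python3 - <<'E'
from h import *
s=ctrl.grab_frame('side'); st()
g=s.mean(2).astype(int); sat=s.max(2).astype(int)-s.min(2)
for y in range(206,228): print(y,' '.join('%3d'%(g[y,x]) if sat[y,x]<25 else ' ..' for x in range(318,373)))
E
```

```text
t 43.25 p [ 454.2 -150.   210.2] F [-0.  -0.4 -0. ] w -0.4
206  ..  ..  ..  ..  ..  ..  ..  ..  ..  ..  ..  ..  ..  ..  ..  ..  ..  ..  ..  ..  ..  ..  ..  ..  ..  ..  ..  ..  ..  ..  ..  ..  ..  ..  ..  ..  ..  ..  ..  ..  ..  ..  ..  ..  ..  ..  ..  ..  ..  ..  ..  ..  ..  ..  ..
207  ..  ..  ..  ..  ..  ..  ..  ..  ..  ..  ..  ..  ..  ..  ..  ..  ..  ..  ..  ..  ..  ..  ..  ..  ..  ..  ..  ..  ..  ..  ..  ..  ..  ..  ..  ..  ..  ..  ..  ..  ..  ..  ..  ..  ..  ..  ..  ..  ..  ..  ..  ..  ..  ..  ..
208  ..  ..  ..  ..  ..  ..  ..  ..  .. 204 200 220 217 211 208 203 206 202 187 191 185 190 180 182 183 184 178 184 175 176 156 153 157  ..  ..  ..  ..  ..  ..  ..  ..  ..  ..  ..  ..  ..  ..  ..  ..  ..  ..  ..  ..  ..  ..
209  ..  ..  ..  ..  ..  ..  ..  .. 187 226 194 188 193 191 191 193 200 206 201 202 203 209 203 200 197 202 198 198 196 190 186 186 188 198 208 202 196 181  ..  ..  ..  ..  ..  ..  ..  ..  ..  ..  ..  ..  ..  ..  ..  ..  ..
210  ..  ..  ..  ..  ..  .. 182 199 201 179 132 113 122 125 127 129 129 132 137 139 140 173 200 197 201 198 195 196 193 174 188 194 180 177 180 1
[... 3186 characters left out ...]
 105 104 108 108  ..  ..  ..
225  ..  ..  ..  ..  ..  ..  ..  ..  ..  ..  ..  ..  ..  ..  ..  ..  ..  .. 117 125 126 134 133 138 142 154 163 170 168 176 181 183 181 185 178 180 178  93  ..  ..  ..  ..  ..  ..  ..  ..  ..  ..  ..  ..  ..  ..  ..  ..  ..
226  ..  ..  ..  ..  ..  ..  ..  ..  ..  ..  ..  ..  ..  ..  ..  ..  ..  ..  ..  ..  ..  ..  ..  89  87  98 101 105 105 137 136 116 110 115 117 112 110  54  49  54  54  ..  ..  ..  ..  ..  ..  ..  ..  ..  ..  ..  ..  ..  ..
227  ..  ..  ..  ..  ..  ..  ..  ..  ..  ..  ..  ..  ..  ..  ..  ..  ..  ..  ..  ..  ..  ..  ..  77  81  85  88  88  86  98  97  85  ..  ..  ..  ..  49  35  40  47  39  40  ..  ..  ..  ..  ..  ..  ..  ..  ..  ..  ..  ..  ..
```

```bash
python3 - <<'E'
from h import *
a=cv2.resize(cv2.imread('pics/c5.png')[:,:400],(50,50),interpolation=cv2.INTER_AREA).mean(2).astype(int)
b=ctrl.grab_frame('side')[185:235,325:375].mean(2).astype(int)
for y in (214,215,217,219,221):
    for m in (a,b): print(y,m[y-185,3:12],m[y-185,23:31],m[y-185,40:50])
E
```

```text
214 [114 114 115 135 141 148 159 166 170] [169 129 121 121 167 177 172 171] [169 170 169 168 172 174 123 110 114 118]
214 [113 114 112 133 146 144 173 200 194] [172 173 170 109 174 176 170 168] [172 172 171 173 177 171  97 110 114 119]
215 [113 110 124 186 193 184 171 167 170] [168 130 120 120 131 174 178 176] [175 175 175 174 178 179 123 111 116 115]
215 [115 107 117 187 202 184 174 179 178] [173 171 171  99 176 174 173 174] [171 174 172 173 172 167  96 113 115 116]
217 [114 111 114 141 154 158 139 127 127] [133 137 136 128 114 105 127 131] [163 161 158 159 160 148 119 116 118 118]
217 [114 113 108 141 165 170 140 130 129] [129 133 132  87 123 141 141 146] [159 160 157 152 151 148 113 113 116 117]
219 [111 112 110 110 112 111 108 119 136] [129 123 109 117 124 120 146 125] [129 129 128 130 128 108 118 118 117 117]
219 [113 110 111 107 113 104 111 116 131] [130 130 108  91 127 131 160 134] [132 129 124 129 130 124 117 115 119 116]
221 [114 135 138 125 158 182 174 180 190] [130 126 111  98 122 124 109 111] [127 127 126 128 128 105 112 118 118 117]
221 [109 110 111 114 155 184 174 183 190] [129 126 114 104 124 137 177 143] [124 128 125 129 129 109 118 121 113 117]
```

The head and tip edges match the first seated picture to within about a tenth of a pixel, and the ring lies level along the shank. I'm handing it in.

```bash
python3 -c "
from bench import ctrl
print(ctrl.close_job())"
```

```text
the job is handed in; nothing more can be done
None
```

The job is handed in at about 43 s: the linchpin sits home in the shaft with the ring fully down over it, but while I lowered the ring it slipped and drew the pin back about 13 mm, so I pushed the pin home again with the ring already down rather than standing.

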